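Turn the wood pieces over into the empty tray

ROBOT

A 7-joint arm with a two-finger parallel gripper is mounted at the origin on a cart in front of the work surface, level with it; the furniture and walls round the work are solid. World frame = base frame: x ahead of the robot, y to its left, z up, the work surface at z = 0. Lengths are in m, angles in rad, forces in N, time in s.
With the tool pointing down it reaches from about 0.4 to 0.875 m from the base axis. Payload 19.3 kg.
Tool frame: the origin (TCP) lies at the very end of the fingers, on their centre line; the grasp point (between the pads) lies bot.grasp_offset behind it (bot.grasp_offset is the distance from the TCP to the grasp point, in m); z points along the fingers, y is the direction in which the jaws open and shut (so a half turn about z gives the same grasp; the last joint's range is limited). The gripper opens to 85 mm and grips with 20 to 120 N. Pads are 22 mm wide; open, the fingers measure 114 mm over their backs; the gripper's body (76 mm by 85 mm) begins 54 mm behind the grasp point. The pads swing forward as they close: fully open they stand 13 mm farther back than shut.
Start: joints at [-1.292, 0.521, -0.036, 1.599, 0.021, 1.021, -0.113], TCP at [0.214, 0.587, 0.231] pointing down, gripper open.
Joint ranges: [-2.91, 2.91], [-0.3, 2.13], [-1.5, 1.42], [0.17, 2.43], [-1.26, 4.41], [0.16, 1.93], [-2.52, 2.52]. Speed limits (rad/s): [1.89, 1.89, 2.39, 2.39, 3.01, 3.01, 3.01].

INTERFACE

Orientations are given as [roll, pitch, yaw] about the fixed x, y, z axes, in that order (R = Rz(yaw) Ry(pitch) Rx(roll)).
In Python, from workcell import bot gives the robot as it stands. The module is installed in compiled form; this text tells all that it offers.
- The arm moves only by the shell command python3 -m handwheel 'ROWS' [OPENING] [FORCE]. ROWS is JSON, a list of rows, each a list of 6 numbers: the shift along the tool's x, y, z as a fraction of full scale, then the turn, a rotation vector about the tool's x, y, z as a fraction of full scale. In form: [[x, y, z, rx, ry, rz], ...]. A call has 1 to 8 rows; each row shifts and turns the commanded pose from where the row before left it, along the tool's axes as they then stand; what a row does not reach is not made up. Full scale, the value 1, is 0.025 m for a shift and 360 degrees for a turn. A row lasts 1/8 s, in which the tool goes at most 62.5 mm and 10.7 degrees, less where a joint would pass 70% of its speed; a pose out of reach is approached as far as the arm can. A call with a number of a shift or a turn outside -1 to 1 is refused whole. A call with a gripper value outside its range is refused whole. OPENING is the closure, from -1 (fully open) to 1 (shut), set as the call begins (- or left out, the last holds). The fingers move at their own pace and stop on an object; FORCE is the grip in N (left out, the last holds). Time passes only in rows, so rows that do not move let the fingers close. It gives the time, the measured TCP pose, the force and the opening at its end, in the units of the state.
- bot.observe(): the state, without advancing time (a new reading comes with each control period).
- bot.grab_frame(name): name is "scene" or "top" or "wrist"; returns a dict with "pixels" (400x640x3 uint8, blue, green, red), "vertical_fov" (degrees; the focal length in pixels is half the picture's height over the tangent of half this angle, whatever the lens; pixels are square), "cx", "cy" (the principal point, pixels), "R" (3x3) and "t" (3): a world point X has camera coordinates R X + t. Camera axes: x right, y down, z forward; pixel columns grow to the right and rows downward; lengths in m; the calibration is good to about 2 mm. A picture is of the moment at which its call begins. There is no depth.
- bot.job_done(): hands the job in, once; it reports no verdict.
Trained networks look in a picture, given as the dict that the camera call returned (one of the last four; its "shot" number tells which), for a name from the list of things; names that differ only in an ending like _2 or _b are one class to them, and where a whole thing is asked for, a point or a joint stands for the part that bears it (a point fixed in the world has none). Each returns a list of dicts, best first, with "score" (0 to 1); they miss things now and then, are a little off and sometimes report something else, mostly with a low value. They report only what shows in the picture. A call takes as long as a camera call. They do not tell look-alikes from the thing itself.
- bot.trace(picture, thing): "region" (400x640 bool, what is visible of it) and "point" ([column, row] in pixels, amid what is visible of it).
The state is a dict: "clock": time; "qpos": joint angles; "qd": joint speeds; "joint_efforts": joint torques, N m; "position": TCP position; "tool_rot": TCP orientation; "force": force on the tool from outside, world axes, zero at the start; "moment": the same for the moment, N m; "grip_width": finger opening in m.
Only numpy, scipy, OpenCV 4.12 (cv2) and the standard library are available. Lean on these libraries where they do the work, as an engineer would, in place of code of your own. Each camera call takes 0.05 s, during which the arm holds its last target.

TASK

The white tray in the turnover stand holds two small wood pieces. Cap it with the empty blue tray (it already lies bottom up) so that it sits rim on rim between the guides, let go of it, then swing the red handle up and over to the far side as far as it goes, so that both trays turn over together and the two pieces end up in the blue tray. Leave the green tray, which is in use, where it is.

Things in the scene. Friction and masses are not known exactly. Their poses are not given: they have to be found in the camera images.
- nest (a point): Point fixed to the turnover stand, mid hinge axis, 85 mm above the table. z up; y along the hinge axis; x away from the side where the red handle starts. The rim of the white tray (66x120x24 mm outside, long side along y, 5 mm walls) starts open side up at this height, centred here. Base plate 150x210 mm; bearing posts at y = +-92 mm reach 18 mm above this point.
- mouth (a point): Point on the turning part, 30 mm above the white tray's rim: the middle of its aluminium corner guides, which rise 8 mm straight above the rim, then flare to 26 mm; they leave a cap 8 mm play either way in x, 6 in y. Fingers have room at the long sides over the middle 70 mm. Two brass keeper bars (y = +-48 mm, on the handle side) slide over the cap by their own weight as it turns and hold it.
- handle (a point): Middle of the red handle bar: round, 12 mm thick, 120 mm long, parallel to y of nest, 95 mm from the hinge axis; starts at x = -95 mm, z = 0 of nest, clear for fingers over its middle 70 mm, and swings in an arc of that radius up and over to x = +95 mm, z = 0. It may turn in the fingers.
- rotor (a joint): Angle in rad of the stand's turning part (white tray, guides, red handle): 0 at the start, grows as the handle is swung up and over, 1.57 with the handle straight up, 3.14 at the far stop (white tray upside down on top). Turns lightly, damped; let go, the handle sinks slowly to the nearer stop.
- empty_tray (a point): Centre (half-way up) of the empty blue tray, loose, 66x120x24 mm outside, 90 g, lying bottom up, rim below. z points out of its flat bottom (up at the start), y along its 120 mm side; grip it across its 66 mm side (x). Capped, this point is 12 mm above nest; turned over, it hangs on the keepers about 15 mm below nest.
- long_piece_mid (a point): Centre of the longer wood piece, 18 x 45 x 12 mm (y along its length), loose in the white tray.
- short_piece_mid (a point): Centre of the shorter wood piece, 22 x 30 x 12 mm, loose in the white tray.
- other_tray (a point): Centre (half-way up) of the green tray, 66 x 120 x 24 mm, open side up, holding a battery and an eraser. To be left alone.
Mind the look-alikes: they are no part of the job. Several things look just like the part that bears empty_tray: the one meant starts nearest to the robot's base.

How it is judged:
On the way:
1. the blue tray caps the white one, rim on rim, and is let go (horizontal distance between empty_tray and nest below 0.015 m and z of empty_tray in the frame of nest between 0.008 and 0.016 m and angle between empty_tray's own z axis and vertical below 0.15 rad and value of joint rotor below 0.15 rad and contact force between the fingers and cap below 0.1 N), for 0.2 s.
At the end, for the whole second after the job is handed in: The handle is at its far stop (within 10 degrees), the blue tray lies open side up, level within 10 degrees, under the white one in the stand (within 15 mm of centre), both wood pieces are inside the blue tray (whichever side up), and everything is at rest (value of joint rotor above 2.97 rad and angle between empty_tray's own z axis and vertical above 2.97 rad and horizontal distance between empty_tray and nest below 0.015 m and z of empty_tray in the frame of nest between -0.022 and -0.008 m and x of long_piece_mid in the frame of empty_tray between -0.028 and 0.028 m and y of long_piece_mid in the frame of empty_tray between -0.055 and 0.055 m and z of each of long_piece_mid, short_piece_mid in the frame of empty_tray above -0.019 m and x of short_piece_mid in the frame of empty_tray between -0.028 and 0.028 m and y of short_piece_mid in the frame of empty_tray between -0.055 and 0.055 m and linear speed of each of cap, long_piece, short_piece below 0.02 m/s); the robot touches nothing.
It fails at once if the green tray is moved by more than 20 mm (distance of other_tray from where it was at the start of the episode above 0.02 m).
It also fails if it takes over 64 s, if anything falls off the work surface, if the arm or the gripper's body presses on something with over 40 N, if the wrist force passes 120 N, or if a joint passes its speed limit or range.

## Working session

There is one attempt and no reset: what is moved stays moved. The work goes in short steps, Python scripts to look and compute and a shell command to move; the robot and the scene stay as the last step left them, time stands still between calls to the robot, and variables do not carry over. Pictures are saved under pics/ and viewed, and the job is handed in when it is done.

```bash
mkdir -p pics
cat > h.py <<'E'
import numpy as np, cv2
from workcell import bot
def ray(p,uv):
    f=200/np.tan(np.radians(p["vertical_fov"])/2)
    R=np.array(p["R"]);t=np.array(p["t"])
    d=R.T@np.array([(uv[0]-p["cx"])/f,(uv[1]-p["cy"])/f,1.]);return -R.T@t,d/np.linalg.norm(d)
def onz(p,uv,z):
    o,d=ray(p,uv);return o+d*(z-o[2])/d[2]
def proj(p,X):
    f=200/np.tan(np.radians(p["vertical_fov"])/2)
    c=np.array(p["R"])@np.array(X)+np.array(p["t"]);return np.array([p["cx"]+f*c[0]/c[2],p["cy"]+f*c[1]/c[2]])
def tri(l):
    A=np.zeros((3,3));b=np.zeros(3)
    for o,d in l:
        M=np.eye(3)-np.outer(d,d);A+=M;b+=M@o
    return np.linalg.solve(A,b)
E
python3 - <<'E'
from h import *
s=bot.observe();print({k:np.round(v,3) for k,v in s.items()},bot.grasp_offset)
for n in["scene","top","wrist"]:
    p=bot.grab_frame(n);cv2.imwrite(f"pics/{n}0.png",p["pixels"])
    print(n,p["vertical_fov"],p["cx"],p["cy"],np.round(ray(p,(320,200)),3).tolist())
    for th in["empty_tray","handle","mouth","rotor","long_piece_mid","short_piece_mid","other_tray"]:
        for r in bot.trace(p,th): print(n,th,round(r["score"],2),np.round(r["point"]),r["region"].sum())
E
```

```text
{'clock': np.float64(0.0), 'qpos': array([-1.292,  0.522, -0.036,  1.6  ,  0.021,  1.021, -0.113]), 'qd': array([ 0.   , -0.   , -0.   ,  0.001,  0.   , -0.   , -0.002]), 'joint_efforts': array([ 1.0000e-03, -9.2709e+01,  1.9810e+00, -3.6995e+01,  1.8000e-02,
        8.0000e-03, -0.0000e+00]), 'position': array([0.214, 0.587, 0.231]), 'tool_rot': array([-3.14 ,  0.   ,  2.793]), 'force': array([-0.232,  0.67 , -0.53 ]), 'moment': array([ 0.005, -0.004, -0.022]), 'grip_width': np.float64(0.085)} 0.0187
scene 49.91271343851573 318.7277290154158 200.62044599096788 [[-0.017, -0.436, 0.864], [0.586, 0.401, -0.704]]
scene empty_tray 0.79 [356. 182.] 871
scene empty_tray 0.63 [393. 291.] 1547
scene handle 0.93 [289. 214.] 2475
scene mouth 0.65 [286. 214.] 2233
scene rotor 0.56 [290. 214.] 2477
scene long_piece_mid 0.41 [294. 207.] 111
scene short_piece_mid 0.61 [308. 220.] 122
scene other_tray 0.95 [230. 200.] 768
top 43.72872367881615 327.73747001148513 199.52109276384903 [[0.545, 0.014, 1.391], [0.068, -0.006, -0.998]]
top empty_tray 0.95 [320. 133.] 1027
top empty_tray 0.7 [415. 237.] 1052
top handle 0.98 [310. 231.] 2172
top mouth 0.7 [309. 232.] 2214
top rotor 0.68 [307. 233.] 2334
top long_piece_mid 0.68 [311. 228.] 4433
top short_piece_mid 0.15 [308. 228.] 2281
top other_tray 0.65 [222. 231.] 894
wrist 70.2400142185877 316.5459287646639 200.99435916732904 [[0.149, 0.611, 0.375], [0.256, -0.079, -0.964]]
```

View pics/scene0.png

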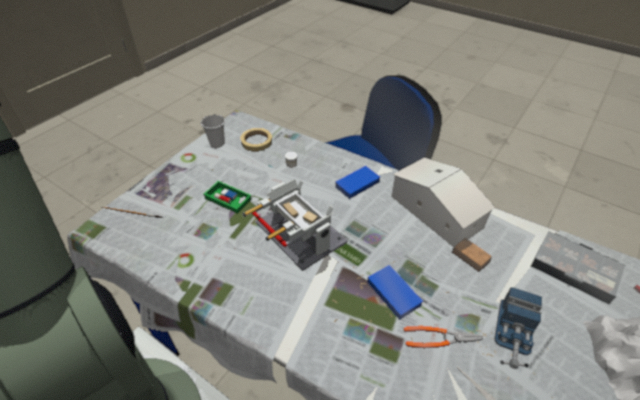

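View pics/top0.png

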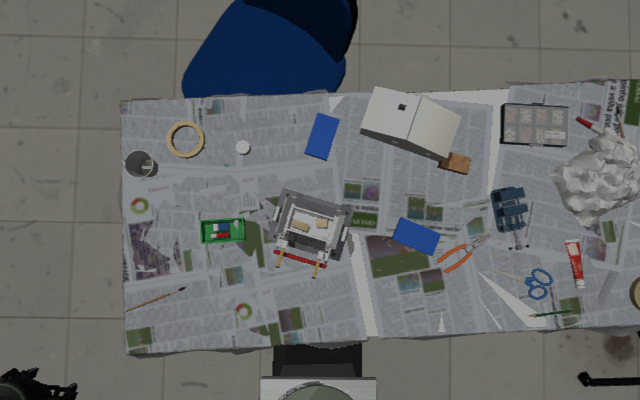

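Run:
```python
from h import *
p=bot.grab_frame("top");q=bot.grab_frame("scene")
cv2.imwrite("pics/topz.png",cv2.resize(p["pixels"][80:300,180:460],None,fx=2.7,fy=2.7,interpolation=cv2.INTER_CUBIC))
cv2.imwrite("pics/scz.png",cv2.resize(q["pixels"][120:340,200:460],None,fx=2.7,fy=2.7,interpolation=cv2.INTER_CUBIC))
for n,P in(("top",p),("scene",q)):
  for r in bot.trace(P,"empty_tray"):
    c=max(cv2.findContours(r["region"].astype(np.uint8),0,2)[0],key=cv2.contourArea)
    pts=np.array([onz(P,c_[0],.024)[:2]*1000 for c_ in c],np.float32)
    print(n,r["point"],cv2.minAreaRect(pts))
  for r in bot.trace(P,"handle")[:1]:print(n,cv2.boundingRect(r["region"].astype(np.uint8)))
# red mask
  hsv=cv2.cvtColor(P["pixels"],cv2.COLOR_BGR2HSV)
  m=(((hsv[...,0]<8)|(hsv[...,0]>172))&(hsv[...,1]>150)&(hsv[...,2]>60)).astype(np.uint8)
  k,l,st,ce=cv2.connectedComponentsWithStats(m)
  for i in range(1,k):
    if st[i,4]>40:print(n,"red",st[i],ce[i])
print(np.round(onz(p,(415,237),.012),3),np.round(onz(p,(320,133),.012),3))
```

```text
top [321.6, 134.5] ((816.6296997070312, 4.847293853759766), (67.69123840332031, 124.13479614257812), 72.69903564453125)
top [413.9, 237.0] ((544.1737060546875, -259.79132080078125), (124.53678131103516, 66.8970947265625), 67.79534149169922)
top (274, 197, 70, 81)
top red [577 117  15  11  58] [584.27586207 121.94827586]
top red [217 232  12   6  53] [222.26415094 234.54716981]
top red [283 253  33  13 106] [299.54716981 258.54716981]
top red [569 254  14  25 149] [576.90604027 265.75167785]
scene [394.9, 290.6] ((537.8118896484375, -263.190185546875), (129.32994079589844, 80.64685821533203), 67.84236145019531)
scene [354.7, 186.2] ((807.4029541015625, -1.7681198120117188), (82.72830963134766, 135.23712158203125), 73.23014068603516)
scene (243, 180, 89, 67)
scene red [252 211  23  22  97] [263.45360825 222.46391753]
scene red [275 235  11  11  56] [280.30357143 239.69642857]
[ 0.542 -0.26   0.012] [0.827 0.008 0.012]
```

View pics/topz.png

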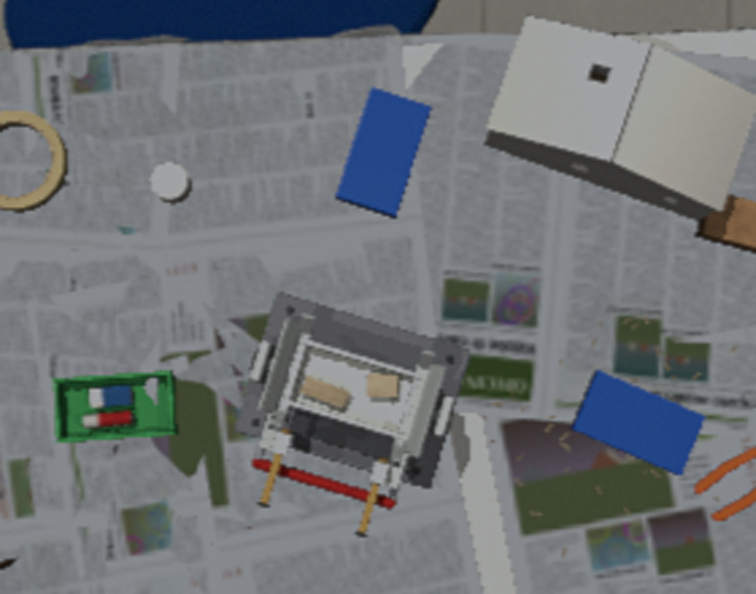

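View pics/scz.png

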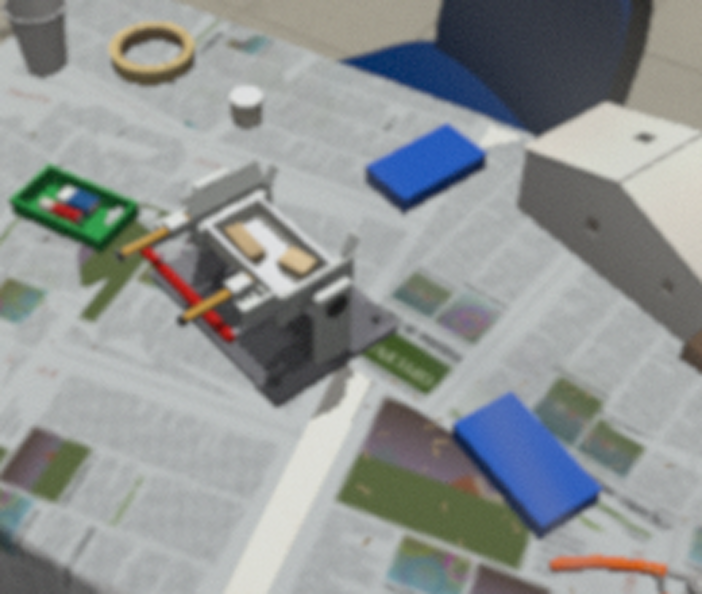

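View pics/wrist0.png

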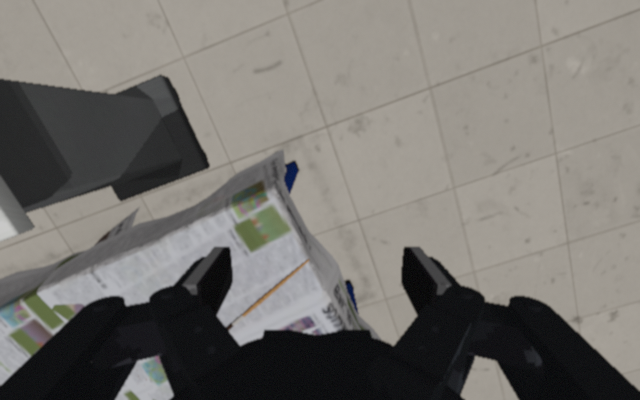

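Run:
```python
from h import *
p=bot.grab_frame("top");q=bot.grab_frame("scene")
T=lambda u,v:(180+u/2.7,80+v/2.7)
S=lambda u,v:(200+u/2.7,120+v/2.7)
L=tri([ray(p,T(255,463)),ray(q,S(143,250))]);R=tri([ray(p,T(395,505)),ray(q,S(232,337))])
print(L,R,np.linalg.norm(L-R))
y=(L-R)/np.linalg.norm(L-R);yaw=np.degrees(np.arctan2(-y[0],y[1]));print("yaw nest",yaw)
x=np.array([np.cos(np.radians(yaw)),np.sin(np.radians(yaw)),0])
n=(L+R)/2+.095*x;print("nest",n)
y=np.array([-x[1],x[0],0]);n[2]=.085
im=p["pixels"].copy();im2=q["pixels"].copy()
for P,I,w in((p,im,"top"),(q,im2,"sc")):
  I=cv2.resize(I,None,fx=3,fy=3,interpolation=cv2.INTER_CUBIC)
  c=[n+a*x*.033+b*y*.06 for a,b in((1,1),(1,-1),(-1,-1),(-1,1))]
  cv2.polylines(I,[np.array([proj(P,k)*3+1 for k in c]).astype(np.int32)],True,(0,255,0),1)
  c=[n-.095*x+y*.06,n-.095*x-y*.06]
  cv2.polylines(I,[np.array([proj(P,k)*3+1 for k in c]).astype(np.int32)],True,(255,255,0),1)
  for b in (.075,-.075): pass
  u,v=(proj(P,n)*3).astype(int);cv2.imwrite(f"pics/ov_{w}.png",cv2.resize(I[v-130:v+130,u-180:u+180],None,fx=2,fy=2))
```

```text
[0.49852127 0.12083164 0.08208275] [ 0.46050234 -0.01462584  0.08898073] 0.1408607473956128
yaw nest -15.677868146238326
nest [0.57097744 0.02743119 0.08553174]
```

```bash
python3 -c "
import cv2,numpy as np
cv2.imwrite('pics/ov2.png',cv2.resize(np.vstack([cv2.imread('pics/ov_top.png')[100:420],cv2.imread('pics/ov_sc.png')[100:420]]),None,fx=.9,fy=.9))"
```

```text
(no output)
```

View pics/ov2.png

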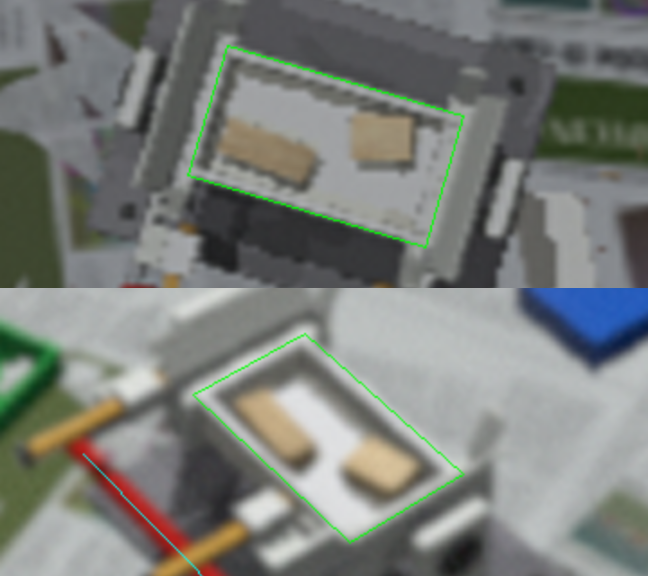

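```bash
python3 -m handwheel '[[-1,0,0,0,0,0.0064],[-1,0,0,0,0,0.0064],[-1,0,0,0,0,0.0064],[-1,0,0,0,0,0.0064],[-1,0,0,0,0,0.0064],[-1,0,0,0,0,0.0064],[-1,0,0,0,0,0.0064],[-1,0,0,0,0,0.0064]]' -1
python3 -m handwheel '[[-1,0,0,0,0,0.0064],[-1,0,0,0,0,0.0064],[-1,0,0,0,0,0.0064],[-1,0,0,0,0,0.0064],[-1,0,0,0,0,0.0064],[-1,0,0,0,0,0.0064],[-1,0,0,0,0,0.0064],[-1,0,0,0,0,0.0064]]'
python3 -m handwheel '[[-1,0,0,0,0,0.0064],[-1,0,0,0,0,0.0064],[-1,0,0,0,0,0.0064],[-1,0,0,0,0,0.0064],[-1,0,0,0,0,0.0064],[-1,0,0,0,0,0.0064],[-1,0,0,0,0,0.0064],[-1,0,0,0,0,0.0064]]'
```

```text
clock: 2.6
position: [0.3907, 0.4927, 0.2313]
tool_rot: [-3.142, 0.0, 2.468]
force: [1.0, -0.4, 0.2]
grip_width: 0.0853
clock: 3.6
position: [0.5274, 0.3479, 0.2313]
tool_rot: [-3.142, 0.0, 2.147]
force: [-1.3, -0.1, 0.2]
grip_width: 0.0851
clock: 4.6
position: [0.6114, 0.1673, 0.2313]
tool_rot: [3.142, 0.0, 1.825]
force: [-0.2, 0.4, -0.5]
grip_width: 0.0854
```

```bash
cat > ws.py <<'E'
from h import *
import sys
n=np.array([.571,.0274,.085]);yaw=np.radians(-15.7)
x=np.array([np.cos(yaw),np.sin(yaw),0]);y=np.array([-x[1],x[0],0])
p=bot.grab_frame("wrist");I=p["pixels"].copy()
c=[n+a*x*.033+b*y*.06 for a,b in((1,1),(1,-1),(-1,-1),(-1,1))]
cv2.polylines(I,[np.array([proj(p,k) for k in c]).astype(np.int32)],True,(0,255,0),1)
cv2.polylines(I,[np.array([proj(p,n-.095*x+s*y) for s in(.06,-.06)]).astype(np.int32)],True,(255,255,0),1)
cv2.imwrite(sys.argv[1],I)
E
python3 ws.py pics/w1.png
python3 -m handwheel '[[-1,0,0,0,0,0.0064],[-1,0,0,0,0,0.0064],[-1,0,0,0,0,0.0064],[-1,0,0,0,0,0.0064],[-1,0,0,0,0,0.0064],[-1,0,0,0,0,0.0064],[-1,0,0,0,0,0.0064],[-1,0,0,0,0,0.0064]]'
python3 ws.py pics/w2.png; python3 -c "
import cv2,numpy as np
cv2.imwrite('pics/w12.png',np.vstack([cv2.imread('pics/w1.png')[:300],cv2.imread('pics/w2.png')[:300]]))"
```

```text
clock: 5.65
position: [0.6339, -0.0306, 0.2313]
tool_rot: [3.142, 0.0, 1.503]
force: [0.3, -0.0, -0.7]
grip_width: 0.0855
```

View pics/w12.png

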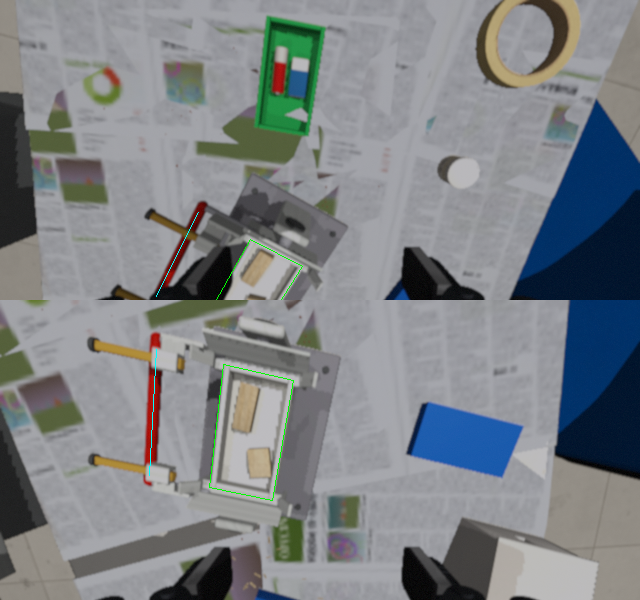

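```bash
python3 -m handwheel '[[-1,0,0,0,0,0.0064],[-1,0,0,0,0,0.0064],[-1,0,0,0,0,0.0064],[-1,0,0,0,0,0.0064],[-1,0,0,0,0,0.0064],[-1,0,0,0,0,0.0064],[-1,0,0,0,0,0.0064],[-1,0,0,0,0,0.0064]]'
cat > tgt.py <<'E'
from h import *
import sys
# usage: tgt x y z yaw_deg -> shift in tool rows units (total), turn in fraction
X=np.array(list(map(float,sys.argv[1:4])));s=bot.observe()
from scipy.spatial.transform import Rotation as Ro
R=Ro.from_euler("xyz",s["tool_rot"]).as_matrix()
print("tool units of 25mm:",np.round(R.T@(X-s["position"])/.025,2))
if len(sys.argv)>4:
    G=Ro.from_euler("xyz",[np.pi,0,np.radians(float(sys.argv[4]))]).as_matrix()
    print("turn frac:",np.round(Ro.from_matrix(R.T@G).as_rotvec()/(2*np.pi),4))
E
python3 tgt.py .543 -.262 .1 67.8
python3 - <<'E'
from h import *
p=bot.grab_frame("wrist");I=p["pixels"].copy()
for r in bot.trace(p,"empty_tray"):
    c=max(cv2.findContours(r["region"].astype(np.uint8),0,2)[0],key=cv2.contourArea)
    pts=np.array([onz(p,c_[0],.024)[:2]*1000 for c_ in c],np.float32)
    print(r["score"],r["point"],cv2.minAreaRect(pts))
n=np.array([.543,-.262,.024]);a=np.radians(-22.2);x=np.array([np.cos(a),np.sin(a),0]);y=np.array([-x[1],x[0],0])
c=[n+a*x*.033+b*y*.06 for a,b in((1,1),(1,-1),(-1,-1),(-1,1))]
cv2.polylines(I,[np.array([proj(p,k) for k in c]).astype(np.int32)],True,(0,255,0),1)
cv2.imwrite("pics/w3.png",I)
E
```

```text
clock: 6.7
position: [0.5928, -0.2254, 0.2313]
tool_rot: [-3.142, 0.0, 1.182]
force: [0.4, 1.4, 0.1]
grip_width: 0.0854
tool units of 25mm: [-2.11 -1.29  5.25]
turn frac: [-0.      0.     -0.0003]
```

View pics/w3.png

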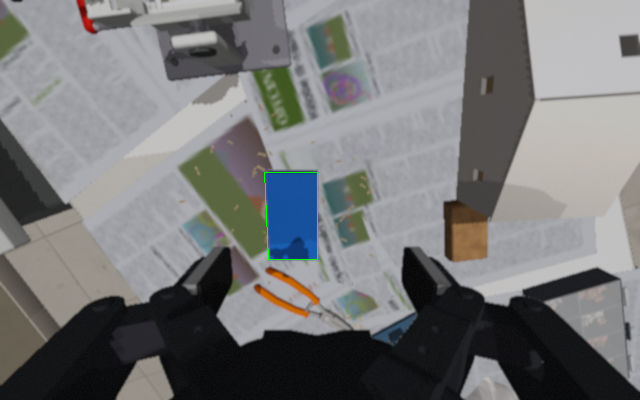

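```bash
python3 -m handwheel '[[-0.35,-0.22,0.88,0,0,0],[-0.35,-0.22,0.88,0,0,0],[-0.35,-0.22,0.88,0,0,0],[-0.35,-0.22,0.88,0,0,0],[-0.35,-0.22,0.88,0,0,0],[-0.35,-0.2,0.88,0,0,0],[0,0,0.6,0,0,0],[0,0,0.6,0,0,0]]'
python3 tgt.py .543 -.262 .0 67.8
python3 -c "
from h import *
cv2.imwrite('pics/w4.png',bot.grab_frame('wrist')['pixels'])"
```

```text
clock: 7.8
position: [0.544, -0.26, 0.0688]
tool_rot: [3.141, -0.0, 1.185]
force: [0.5, -1.2, -0.5]
grip_width: 0.0855
tool units of 25mm: [-0.09 -0.01  2.75]
turn frac: [ 0.0001 -0.0001  0.0002]
```

View pics/w4.png

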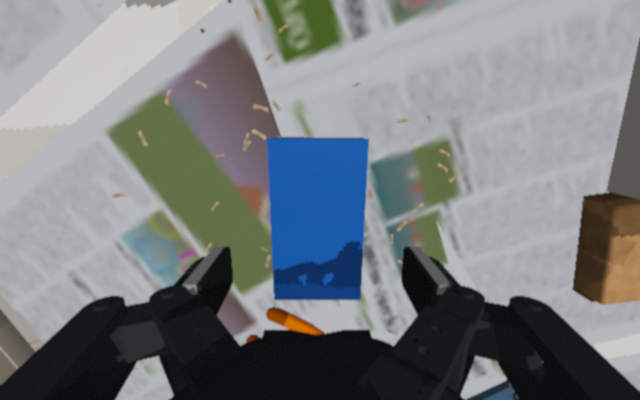

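```bash
python3 -m handwheel '[[-0.09,0,0.8,0,0,0],[0,0,0.8,0,0,0],[0,0,0.7,0,0,0],[0,0,0.3,0,0,0],[0,0,0.15,0,0,0]]'
python3 -m handwheel '[[0,0,0,0,0,0],[0,0,0,0,0,0],[0,0,0,0,0,0],[0,0,0,0,0,0],[0,0,0,0,0,0],[0,0,0,0,0,0]]' 1 40
python3 -c "
from h import *
cv2.imwrite('pics/w5.png',bot.grab_frame('wrist')['pixels'])"
```

```text
clock: 8.48
position: [0.5425, -0.2624, 0.0001]
tool_rot: [-3.141, 0.0, 1.184]
force: [0.5, -0.2, 0.0]
grip_width: 0.0855
clock: 9.22
position: [0.5429, -0.2624, 0.0011]
tool_rot: [3.141, -0.0, 1.184]
force: [-1.1, 1.1, 6.9]
grip_width: 0.0651
```

View pics/w5.png

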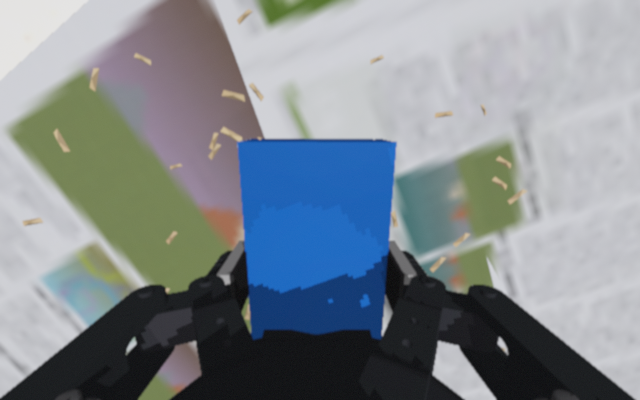

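```bash
python3 -m handwheel '[[0,0,-0.3,0,0,0],[0,0,-0.8,0,0,0],[0,0,-1,0,0,0],[0,0,-1,0,0,0],[0,0,-1,0,0,0],[0,0,-1,0,0,0],[0,0,-1,0,0,0],[0,0,-1,0,0,0]]'
python3 tgt.py .571 .0274 .2 74.3
python3 - <<'E'
from h import *
p=bot.grab_frame("scene");w=bot.grab_frame("wrist")
cv2.imwrite('pics/s6.png',np.hstack([p["pixels"][100:400,240:560],w["pixels"][50:350,160:480]]))
print(np.round(bot.observe()["force"],2),bot.observe()["grip_width"])
E
```

```text
clock: 10.28
position: [0.5425, -0.2624, 0.1803]
tool_rot: [3.141, -0.0, 1.184]
force: [-0.1, -0.1, -1.7]
grip_width: 0.0651
tool units of 25mm: [11.16 -3.31 -0.79]
turn frac: [ 0.0002 -0.     -0.0179]
[-0.4  -0.71 -0.53] 0.06493382333738301
```

View pics/s6.png

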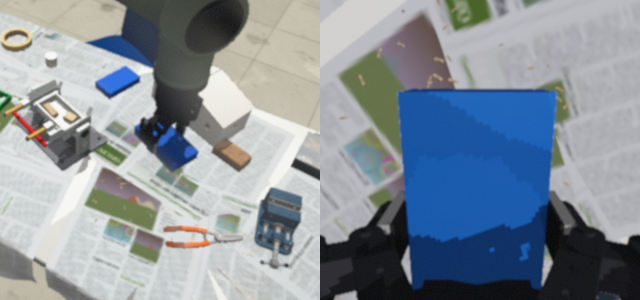

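```bash
python3 -m handwheel '[[1,-0.3,-0.4,0,0,0],[1,-0.3,-0.4,0,0,0],[1,-0.3,0,0,0,0],[1,-0.3,0,0,0,0],[1,-0.3,0,0,0,0],[1,-0.3,0,0,0,0],[1,-0.3,0,0,0,0],[1,-0.3,0,0,0,0]]'
python3 -m handwheel '[[1,-0.3,0,0,0,0],[1,-0.3,0,0,0,0],[1,-0.3,0,0,0,0],[0.16,0,0,0,0,-0.009],[0,0,0,0,0,-0.009],[0,0,0,0,0,0]]'
python3 tgt.py .571 .0274 .12 74.3
cat > ov.py <<'E'
from h import *
import sys
from scipy.spatial.transform import Rotation as Ro
p=bot.grab_frame("wrist");I=p["pixels"].copy();s=bot.observe()
R=Ro.from_euler("xyz",s["tool_rot"]).as_matrix();t=s["position"]
for zz,col in((-.023,(0,255,0)),(.001,(0,255,255))):
  c=[t+R@np.array([a*.06,b*.033,zz]) for a,b in((1,1),(1,-1),(-1,-1),(-1,1))]
  cv2.polylines(I,[np.array([proj(p,k) for k in c]).astype(np.int32)],True,col,1)
q=bot.grab_frame("scene")["pixels"][100:300,200:420]
cv2.imwrite(sys.argv[1],np.hstack([I[60:360,80:560],cv2.resize(q,(330,300))]))
E
python3 ov.py pics/o7.png
```

```text
clock: 11.38
position: [0.5622, -0.0536, 0.1984]
tool_rot: [-3.142, -0.0, 1.184]
force: [0.6, 0.5, -1.8]
grip_width: 0.0652
clock: 12.12
position: [0.5711, 0.0272, 0.1983]
tool_rot: [-3.141, -0.0, 1.297]
force: [0.3, -0.6, -1.3]
grip_width: 0.065
tool units of 25mm: [ 0.01 -0.01  3.13]
turn frac: [-0. -0.  0.]
```

View pics/o7.png

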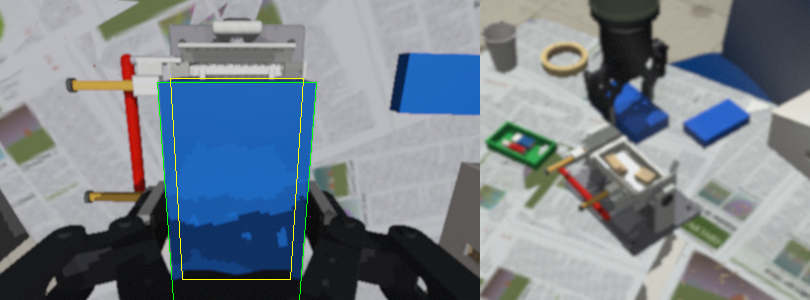

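```bash
python3 -m handwheel '[[0,0,0.8,0,0,0],[0,0,0.8,0,0,0],[0,0,0.8,0,0,0],[0,0,0.6,0,0,0],[0,0,0.4,0,0,0],[0,0,0.3,0,0,0],[0,0,0.2,0,0,0]]'
python3 -m handwheel '[[0,0,0.15,0,0,0],[0,0,0.12,0,0,0],[0,0,0.08,0,0,0],[0,0,0,0,0,0]]'
python3 tgt.py .571 .0274 .086 74.3; python3 ov.py pics/o8.png
```

```text
clock: 13.1
position: [0.5715, 0.0272, 0.1004]
tool_rot: [3.141, -0.0, 1.297]
force: [0.0, 0.2, -1.1]
grip_width: 0.0649
clock: 13.6
position: [0.5714, 0.0272, 0.0918]
tool_rot: [-3.142, 0.0, 1.297]
force: [0.1, 0.3, -1.3]
grip_width: 0.0653
tool units of 25mm: [ 0.   -0.02  0.23]
turn frac: [-0.      0.      0.0001]
```

View pics/o8.png

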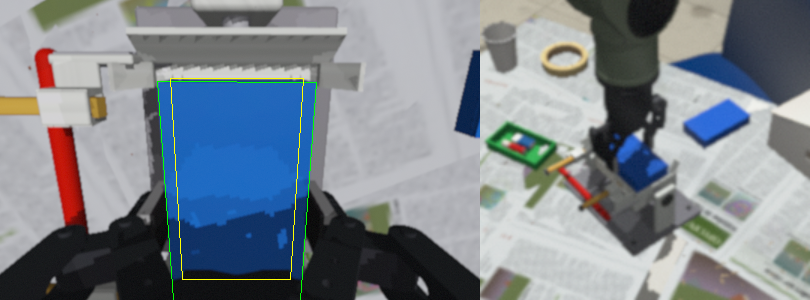

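```bash
python3 -m handwheel '[[0,0,0.1,0,0,0],[0,0,0.08,0,0,0],[0,0,0,0,0,0]]'
python3 -m handwheel '[[0,0,0.05,0,0,0],[0,0,0,0,0,0]]'
```

```text
clock: 14.08
position: [0.5713, 0.0272, 0.0871]
tool_rot: [-3.141, 0.0, 1.297]
force: [0.1, -0.1, 0.4]
grip_width: 0.0653
clock: 14.32
position: [0.5715, 0.0272, 0.0861]
tool_rot: [3.141, -0.0, 1.297]
force: [-0.5, -0.2, 0.6]
grip_width: 0.065
```

```bash
python3 -m handwheel '[[0,0,0,0,0,0],[0,0,0,0,0,0],[0,0,0,0,0,0],[0,0,0,0,0,0],[0,0,0,0,0,0],[0,0,0,0,0,0]]' -1
python3 ov.py pics/o9.png
python3 -m handwheel '[[0,0,-0.4,0,0,0],[0,0,-0.8,0,0,0],[0,0,-1,0,0,0],[0,0,-1,0,0,0],[0,0,-1,0,0,0],[0,0,-1,0,0,0]]'
cat > cap.py <<'E'
from h import *
import sys
n=np.array([.571,.0274,.109]);yaw=np.radians(-15.7)
x=np.array([np.cos(yaw),np.sin(yaw),0]);y=np.array([-x[1],x[0],0])
o=[]
for nm in("wrist","scene"):
  p=bot.grab_frame(nm);I=p["pixels"].copy()
  c=[n+a*x*.033+b*y*.06 for a,b in((1,1),(1,-1),(-1,-1),(-1,1))]
  cv2.polylines(I,[np.array([proj(p,k) for k in c]).astype(np.int32)],True,(0,255,0),1)
  o.append(I[0:300,80:480] if nm=="wrist" else cv2.resize(I[120:320,180:420],(360,300)))
cv2.imwrite(sys.argv[1],np.hstack(o))
E
python3 cap.py pics/c10.png
```

```text
clock: 15.08
position: [0.5714, 0.0272, 0.0861]
tool_rot: [-3.142, 0.0, 1.297]
force: [0.3, 0.6, 0.7]
grip_width: 0.0853
clock: 15.92
position: [0.5713, 0.0271, 0.2176]
tool_rot: [3.141, -0.0, 1.297]
force: [-0.3, 0.0, -0.3]
grip_width: 0.0856
```

View pics/c10.png

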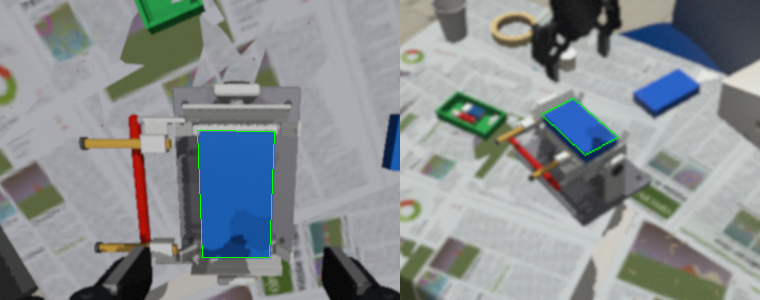

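View pics/o9.png

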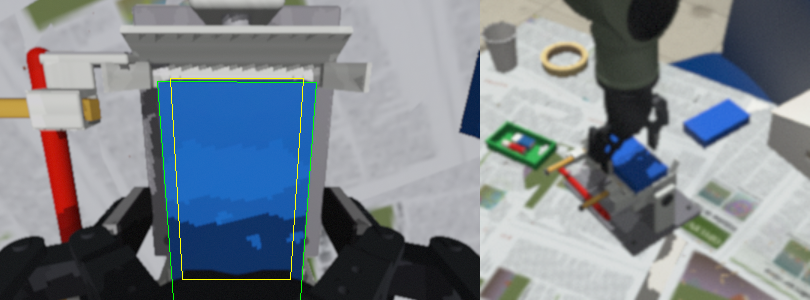

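```bash
python3 -m handwheel '[[0,-0.5,0,0,0,0],[0,-0.8,0,0,0,0],[0,-0.8,0,0,0,0],[0,-0.8,0,0,0,0],[0,-0.5,0,0,0,0],[0,-0.4,0,0,0,0],[0,0,0,0,0,0]]' 0.1 30
python3 tgt.py .4795 .0531 .07 74.3; python3 cap.py pics/c11.png
python3 - <<'E'
import numpy as np
th=np.radians(np.arange(0,180.1,3.75))
dx=np.diff(-95*np.cos(th))/25;dz=-np.diff(95*np.sin(th))/25
for k in range(6):print([[0,round(a,2),round(b,2),0,0,0] for a,b in zip(dx[8*k:8*k+8],dz[8*k:8*k+8])])
E
```

```text
clock: 16.9
position: [0.4796, 0.0531, 0.2161]
tool_rot: [-3.141, -0.0, 1.298]
force: [0.2, -0.3, 0.3]
grip_width: 0.0383
tool units of 25mm: [ 0.   -0.    5.84]
turn frac: [-0.     -0.      0.0002]
[[0, np.float64(0.01), np.float64(-0.25), 0, 0, 0], [0, np.float64(0.02), np.float64(-0.25), 0, 0, 0], [0, np.float64(0.04), np.float64(-0.25), 0, 0, 0], [0, np.float64(0.06), np.float64(-0.24), 0, 0, 0], [0, np.float64(0.07), np.float64(-0.24), 0, 0, 0], [0, np.float64(0.09), np.float64(-0.23), 0, 0, 0], [0, np.float64(0.1), np.float64(-0.23), 0, 0, 0], [0, np.float64(0.12), np.float64(-0.22), 0, 0, 0]]
[[0, np.float64(0.13), np.float64(-0.21), 0, 0, 0], [0, np.float64(0.14), np.float64(-0.2), 0, 0, 0], [0, np.float64(0.16), np.float64(-0.19), 0, 0, 0], [0, np.float64(0.17), np.float64(-0.18), 0, 0, 0], [0, np.float64(0.18), np.float64(-0.17), 0, 0, 0], [0, np.float64(0.19), np.float64(-0.16), 0, 0, 0], [0, np.float64(0.2), np.float64(-0.14), 0, 0, 0], [0, np.float64(0.21), np.float64(-0.13), 0, 0, 0]]
[[0, np.float64(0.22), np.float64(-0.12), 0, 0, 0], [0, np.float64(0.23), np.float64(-
[... 820 characters left out ...]
, [0, np.float64(0.19), np.float64(0.16), 0, 0, 0], [0, np.float64(0.18), np.float64(0.17), 0, 0, 0], [0, np.float64(0.17), np.float64(0.18), 0, 0, 0], [0, np.float64(0.16), np.float64(0.19), 0, 0, 0], [0, np.float64(0.14), np.float64(0.2), 0, 0, 0], [0, np.float64(0.13), np.float64(0.21), 0, 0, 0]]
[[0, np.float64(0.12), np.float64(0.22), 0, 0, 0], [0, np.float64(0.1), np.float64(0.23), 0, 0, 0], [0, np.float64(0.09), np.float64(0.23), 0, 0, 0], [0, np.float64(0.07), np.float64(0.24), 0, 0, 0], [0, np.float64(0.06), np.float64(0.24), 0, 0, 0], [0, np.float64(0.04), np.float64(0.25), 0, 0, 0], [0, np.float64(0.02), np.float64(0.25), 0, 0, 0], [0, np.float64(0.01), np.float64(0.25), 0, 0, 0]]
```

View pics/c11.png

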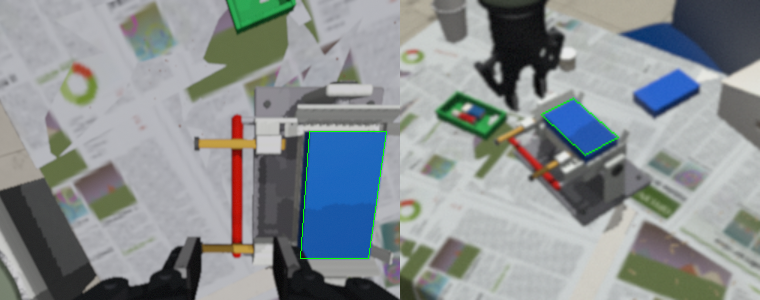

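```bash
python3 -m handwheel '[[0,0,0.9,0,0,0],[0,0,0.9,0,0,0],[0,0,0.9,0,0,0],[0,0,0.9,0,0,0],[0,0,0.9,0,0,0],[0,0,0.7,0,0,0],[0,0,0.4,0,0,0],[0,0,0.24,0,0,0]]'
python3 -c "
from h import *
a=bot.grab_frame('wrist')['pixels'][60:360,160:480];b=bot.grab_frame('scene')['pixels'][140:290,180:380]
cv2.imwrite('pics/g12.png',np.hstack([a,cv2.resize(b,(400,300))]))"
```

```text
clock: 18.0
position: [0.4801, 0.0527, 0.0697]
tool_rot: [-3.141, 0.0, 1.297]
force: [-0.2, -0.2, 0.1]
grip_width: 0.0385
```

View pics/g12.png

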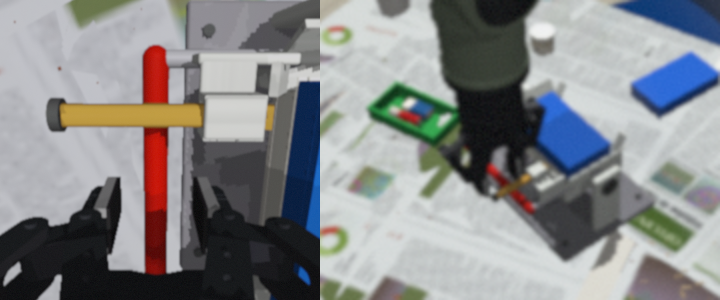

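```bash
python3 -m handwheel '[[0,0,0,0,0,0],[0,0,0,0,0,0],[0,0,0,0,0,0],[0,0,0,0,0,0],[0,0,0,0,0,0]]' 1 25
python3 -m handwheel '[[0,0.01,-0.25,0,0,0],[0,0.02,-0.25,0,0,0],[0,0.04,-0.25,0,0,0],[0,0.06,-0.24,0,0,0],[0,0.07,-0.24,0,0,0],[0,0.09,-0.23,0,0,0],[0,0.1,-0.23,0,0,0],[0,0.12,-0.22,0,0,0]]'
python3 -c "
from h import *
a=bot.grab_frame('wrist')['pixels'][60:360,160:480];b=bot.grab_frame('scene')['pixels'][140:290,180:380]
cv2.imwrite('pics/g13.png',np.hstack([a,cv2.resize(b,(400,300))]))"
```

```text
clock: 18.73
position: [0.4797, 0.053, 0.0705]
tool_rot: [-3.141, -0.0, 1.298]
force: [-2.8, 0.4, 6.5]
grip_width: 0.011
clock: 19.73
position: [0.4905, 0.0499, 0.118]
tool_rot: [-3.138, 0.0, 1.298]
force: [-12.3, 6.6, 3.4]
grip_width: 0.0111
```

View pics/g13.png

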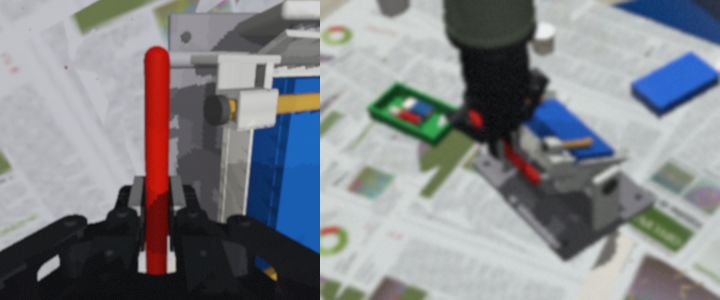

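```bash
python3 -m handwheel '[[0,0.13,-0.21,0,0,0],[0,0.14,-0.2,0,0,0],[0,0.16,-0.19,0,0,0],[0,0.17,-0.18,0,0,0],[0,0.18,-0.17,0,0,0],[0,0.19,-0.16,0,0,0],[0,0.2,-0.14,0,0,0],[0,0.21,-0.13,0,0,0]]'
python3 -m handwheel '[[0,0.22,-0.12,0,0,0],[0,0.23,-0.1,0,0,0],[0,0.23,-0.09,0,0,0],[0,0.24,-0.07,0,0,0],[0,0.24,-0.06,0,0,0],[0,0.25,-0.04,0,0,0],[0,0.25,-0.02,0,0,0],[0,0.25,-0.01,0,0,0]]'
python3 -c "
from h import *
a=bot.grab_frame('wrist')['pixels'][60:360,160:480];b=bot.grab_frame('scene')['pixels'][140:290,180:380]
cv2.imwrite('pics/g14.png',np.hstack([a,cv2.resize(b,(400,300))]))"
```

```text
clock: 20.82
position: [0.5232, 0.0409, 0.1536]
tool_rot: [-3.137, -0.001, 1.298]
force: [-26.4, 6.0, 34.7]
grip_width: 0.0108
clock: 21.82
position: [0.5717, 0.0271, 0.1651]
tool_rot: [-3.142, 0.0, 1.297]
force: [-3.4, 1.6, -0.7]
grip_width: 0.0109
```

View pics/g14.png

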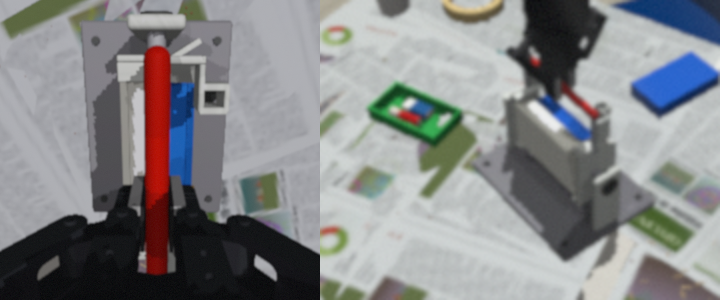

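```bash
python3 -m handwheel '[[0,0.25,0.01,0,0,0],[0,0.25,0.02,0,0,0],[0,0.25,0.04,0,0,0]]' 0.6 25
python3 -m handwheel '[[0,0.24,0.06,0,0,0],[0,0.24,0.07,0,0,0],[0,0.23,0.09,0,0,0],[0,0.23,0.1,0,0,0]]'
python3 -c "
from h import *
a=bot.grab_frame('wrist')['pixels'][60:360,160:480];b=bot.grab_frame('scene')['pixels'][140:290,180:380]
cv2.imwrite('pics/g15.png',np.hstack([a,cv2.resize(b,(400,300))]))"
```

```text
clock: 22.3
position: [0.59, 0.0219, 0.1632]
tool_rot: [3.141, 0.0, 1.297]
force: [-0.2, -0.1, 0.3]
grip_width: 0.0172
clock: 22.8
position: [0.6124, 0.0157, 0.1551]
tool_rot: [-3.142, 0.0, 1.297]
force: [0.4, -0.4, 0.5]
grip_width: 0.0173
```

View pics/g15.png

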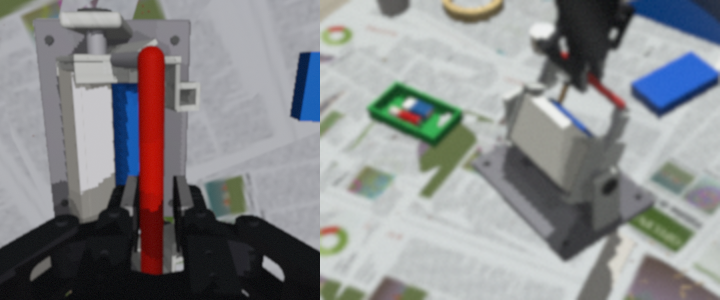

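Caged cleanly with no force; I continue down the arc.

```bash
python3 -m handwheel '[[0,0.22,0.12,0,0,0],[0,0.21,0.13,0,0,0],[0,0.2,0.14,0,0,0],[0,0.19,0.16,0,0,0]]'
python3 -m handwheel '[[0,0.18,0.17,0,0,0],[0,0.17,0.18,0,0,0],[0,0.16,0.19,0,0,0],[0,0.14,0.2,0,0,0]]'
python3 -m handwheel '[[0,0.13,0.21,0,0,0],[0,0.12,0.22,0,0,0],[0,0.1,0.23,0,0,0],[0,0.09,0.23,0,0,0]]'
python3 -c "
from h import *
a=bot.grab_frame('wrist')['pixels'][60:360,160:480];b=bot.grab_frame('scene')['pixels'][140:290,180:380]
cv2.imwrite('pics/g16.png',np.hstack([a,cv2.resize(b,(400,300))]))"
```

```text
clock: 23.4
position: [0.6322, 0.0101, 0.1413]
tool_rot: [3.142, 0.0, 1.297]
force: [0.8, -0.2, 0.1]
grip_width: 0.017
clock: 23.9
position: [0.6477, 0.0058, 0.1227]
tool_rot: [-3.142, 0.0, 1.297]
force: [-0.2, -0.5, -0.7]
grip_width: 0.0171
clock: 24.4
position: [0.6581, 0.0028, 0.1004]
tool_rot: [-3.142, 0.0, 1.297]
force: [0.1, 0.0, 0.3]
grip_width: 0.0173
```

View pics/g16.png

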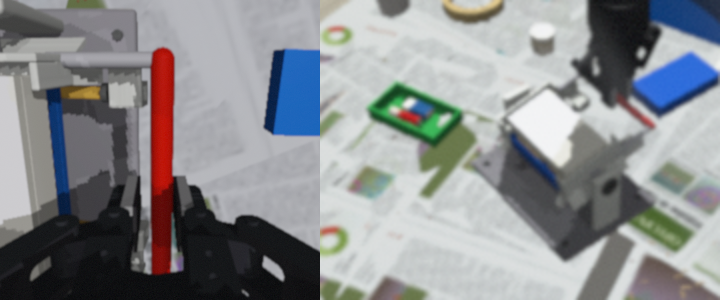

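```bash
python3 -m handwheel '[[0,0.07,0.24,0,0,0],[0,0.06,0.24,0,0,0],[0,0.04,0.25,0,0,0],[0,0.02,0.25,0,0,0],[0,0.01,0.25,0,0,0],[0,0,0,0,0,0],[0,0,0,0,0,0],[0,0,0,0,0,0]]'
python3 -m handwheel '[[0,0,0,0,0,0],[0,0,0,0,0,0],[0,0,0,0,0,0]]' 0.3
cat > fin.py <<'E'
from h import *
import sys
b=bot.grab_frame('scene')['pixels'][140:290,180:380];t=bot.grab_frame('top')['pixels'][160:310,220:420];w=bot.grab_frame('wrist')['pixels'][60:360,160:480]
cv2.imwrite(sys.argv[1],np.vstack([np.hstack([cv2.resize(b,(400,300)),cv2.resize(t,(400,300))]),cv2.resize(w,(800,750))[:290]]))
E
python3 fin.py pics/f17.png
```

```text
clock: 25.5
position: [0.663, 0.0016, 0.0703]
tool_rot: [3.141, -0.0, 1.297]
force: [0.5, -0.8, 0.8]
grip_width: 0.017
clock: 25.88
position: [0.6628, 0.0015, 0.0701]
tool_rot: [-3.142, 0.0, 1.297]
force: [0.0, -0.9, -0.5]
grip_width: 0.03
```

View pics/f17.png

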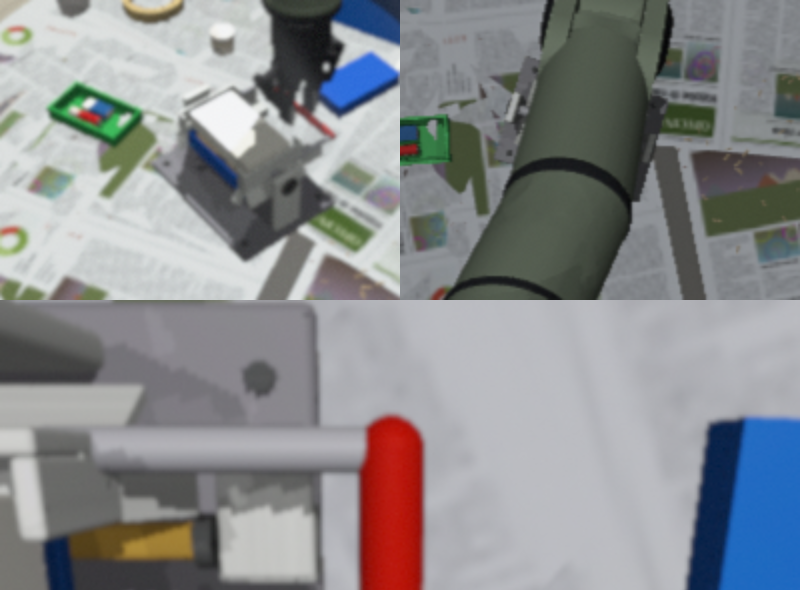

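```bash
python3 -m handwheel '[[0,0,-0.4,0,0,0],[0,0,-0.8,0,0,0],[0,0,-1,0,0,0],[0,0,-1,0,0,0],[0,0,-1,0,0,0],[0,0,-1,0,0,0],[0,0,-1,0,0,0],[0,0,-1,0,0,0]]'
python3 -m handwheel '[[-1,0,0,0,0,0],[-1,0,0,0,0,0],[-1,0,0,0,0,0],[-1,0,0,0,0,0],[-1,0,0,0,0,0],[-1,0,0,0,0,0],[-1,0,0,0,0,0],[-0.5,0,0,0,0,0]]'
python3 - <<'E'
from h import *
n=np.array([.571,.0274,.085]);yaw=np.radians(-15.7)
x=np.array([np.cos(yaw),np.sin(yaw),0]);y=np.array([-x[1],x[0],0])
o=[]
for nm in("scene","top","wrist"):
  p=bot.grab_frame(nm);I=cv2.resize(p["pixels"],None,fx=2,fy=2,interpolation=cv2.INTER_CUBIC)
  cv2.polylines(I,[(2*np.array([proj(p,n+.095*x+s*y) for s in(.06,-.06)])).astype(np.int32)],True,(255,255,0),1)
  c=[n+a*x*.033+b*y*.06-[0,0,.003] for a,b in((1,1),(1,-1),(-1,-1),(-1,1))]
  cv2.polylines(I,[(2*np.array([proj(p,k) for k in c])).astype(np.int32)],True,(0,255,0),1)
  u,v=np.clip((2*proj(p,n)).astype(int),[200,150],[1080,650]);o.append(I[v-150:v+150,u-200:u+200])
cv2.imwrite("pics/f18.png",np.vstack([np.hstack(o[:2]),np.hstack([o[2],0*o[2]])]))
E
```

```text
clock: 27.02
position: [0.6628, 0.0014, 0.2526]
tool_rot: [3.14, -0.0, 1.297]
force: [-0.3, 0.5, -0.3]
grip_width: 0.0301
clock: 28.02
position: [0.6109, -0.1816, 0.2499]
tool_rot: [-3.141, 0.001, 1.295]
force: [0.3, -0.1, 0.4]
grip_width: 0.0298
```

View pics/f18.png

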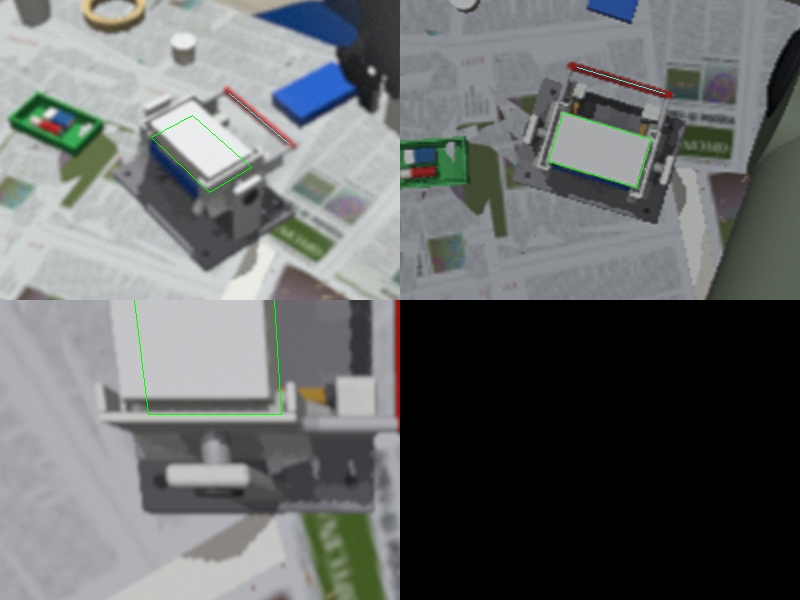

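```bash
python3 -m handwheel '[[0,0,0,0,0,0],[0,0,0,0,0,0],[0,0,0,0,0,0],[0,0,0,0,0,0]]'; python3 -c "
from workcell import bot
print(bot.job_done())"
```

```text
clock: 28.68
position: [0.6123, -0.1788, 0.2501]
tool_rot: [3.142, 0.0, 1.298]
force: [-0.5, -0.1, -0.2]
grip_width: 0.0299
the job is handed in; nothing more can be done
None
```

I capped the white tray with the blue tray nearest the base, let go of it, and swung the red handle over to the far side. The job was handed in at 28.7 s of the 64 s allowed.

**Final checks:**
- In the scene and top pictures, the handle bar lies where I computed the far stop to be.
- The white tray is upside down on top, and the blue tray shows under it in the stand.
- The green tray was never approached and shows no visible movement.
- The gripper was clear of everything at hand-in.

**What I could not check:**
- The wood pieces are hidden between the trays. That they are in the blue tray follows from the caps staying together, not from seeing them.
- I did not measure the blue tray's final height or tilt separately.

**One thing that disagreed:** about 60° into the swing the wrist force rose briefly to about 44 N, which I could not explain. That is below the 120 N wrist limit. I believe it acted through the fingers on the bar, not the gripper's body (limit 40 N), but I could not confirm this. It was back to about 4 N by 90°. From there I let the bar sit loosely between the fingers, and the force stayed near zero.

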